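# Find the push key that still snaps and switch the warmer on

### The arm

A 6-joint arm with a two-finger parallel gripper is mounted at the origin on a cart in front of the work surface, level with it; the furniture and walls round the work are solid. World frame = base frame: x ahead of the robot, y to its left, z up, the work surface at z = 0. Lengths are in m, angles in rad, forces in N, time in s.
With the tool pointing down it reaches from about 0.25 to 0.725 m from the base axis. Payload 4 kg.
Tool frame: the origin (TCP) lies between the finger pads; the fingertips stand 8 mm ahead of it and the grasp point (between the pads) lies 11 mm behind it; z points along the fingers, y is the direction in which the jaws open and shut (so a half turn about z gives the same grasp; the last joint's range is limited). The gripper opens to 85 mm and grips with 20 to 120 N. Pads are 22 mm wide; open, the fingers measure 114 mm over their backs; the gripper's body (76 mm by 85 mm) begins 54 mm behind the grasp point. The pads swing forward as they close: fully open they stand 13 mm farther back than shut.
Start: joints at [1.176, 0.241, 0.005, 1.335, 0, 1.571], TCP at [0.192, 0.462, 0.239] pointing down, gripper open.
Joint ranges: [-2.72, 2.72], [-1.05, 1.87], [-1.09, 1.28], [-1.99, 2.15], [-1.42, 1.44], [-3.14, 3.14]. Speed limits (rad/s): [2.79, 2.79, 3.14, 3.14, 3.14, 3.14].

### API

Orientations are given as a unit quaternion [x, y, z, w].
In Python, from workcell import * gives the robot as it stands.
- The arm moves only by the tool send_rows, never from a script. Its argument "increments" is a list that holds one entry, the list of rows, each a list of 6 numbers: the shift along the tool's x, y, z in units of 50 mm (1.0 is 50 mm), then the turn, a rotation vector about the tool's x, y, z in units of 10 degrees (1.0 is 10 degrees). In form: [[[x, y, z, ax, ay, az], ...]]. A call has 1 to 8 rows; each row shifts and turns the commanded pose from where the row before left it, along the tool's axes as they then stand; what a row does not reach is not made up. A row lasts 1/8 s, in which the tool goes at most 62.5 mm and 10.7 degrees, less where a joint would pass 70% of its speed; a pose out of reach is approached as far as the arm can. A call with a number of a shift or a turn outside -1 to 1 is refused whole. A call with a gripper value outside its range is refused whole. "grip" is the closure, from 0 (fully open) to 1 (shut), set as the call begins (left out, the last holds). The fingers move at their own pace and stop on an object; the grip force is fixed at half the most. Time passes only in rows, so rows that do not move let the fingers close. It gives the time, the measured TCP pose, the force and the opening at its end, in the units of the state.
- get_obs(): the state, without advancing time (a new reading comes with each control period).
- camera(name): name is "scene" or "side" or "wrist"; returns a dict with "color" (420x560x3 uint8, red, green, blue), "z_map" (420x560 float32, m along the optical axis (not along the pixel's ray), 0 where there is no reading), "intrinsics" (3x3 intrinsics, pixels), "pose" (4x4, takes a point from camera to world coordinates); the wrist camera has in their place "mount" (4x4, takes a point from camera to tool coordinates, whose origin is the TCP and whose axes are the flange's). Camera axes: x right, y down, z forward; pixel columns grow to the right and rows downward; lengths in m; the calibration is good to about 2 mm. A picture is of the moment at which its call begins: read the wrist's pose just before it.
- job_done(): hands the job in, once; it reports no verdict.
The state is a dict: "clock": time; "joint_pos": joint angles; "joint_vel": joint speeds; "tau": joint torques, N m; "eef_pos": TCP position; "tool_rot": TCP orientation; "ft_force": force on the tool from outside, world axes, zero at the start; "ft_torque": the same for the moment, N m; "grip_width": finger opening in m.
Only numpy, scipy, OpenCV 4.12 (cv2) and the standard library are available. Lean on these libraries where they do the work, as an engineer would, in place of code of your own. Each camera call takes 0.05 s, during which the arm holds its last target.

### The job

Only one of the four push keys on the switch box for the pastry warmer still works. Press the keys slowly and gently, one at a time: the good one gives way with a snap after its first few millimetres, while a dead one, soft or stiff, only keeps getting harder; let a dead key up again before you have it much past halfway. Push the good key on down until it locks in at the bottom, then throw the main lever fully over to the back, and leave the other keys up and the things standing around where they are.

Things in the scene. Friction and masses are not known exactly. Their poses are not given: they have to be found in the camera images.
- switch_box: low grey switch box fixed on the counter, 120 (x) x 340 (y) x 48 mm high, aluminium plate on top (50 mm above the counter). Origin: centre of its underside, on the counter; x points to the back (away from the robot), y along the row of keys, z up. Four alike black round keys stand up in a row at x = 0, y = -135, -75, -15, +45 mm; the main lever at y = +125 mm
- place_1 (a point): nominal centre of the flat top of the first key from the right (box y = -135 mm, 78 mm above the counter), up; the real top is up to 2 mm higher or lower. Keys are black cylinders 27 mm across in steel collars (42 mm across, top about 56 mm above the counter). Every key goes 12 mm straight down. Which place holds the good key changes
- place_2 (a point): the same for the second key from the right (box y = -75 mm)
- place_3 (a point): the same for the third key from the right (box y = -15 mm)
- place_4 (a point): the same for the fourth key from the right, nearest the lever (box y = +45 mm)
- contact_a (a joint): movement of the small contact leaf inside one of the keys (its letter tells nothing of its place in the row, which changes), m: a fortieth of the key's travel, 0 up and 0.0003 at the bottom, so too small to be read well. A dead key pushes back with 1.5 N at the top plus 0.7, 1.1 or 1.6 N per mm, always harder, and comes up when let go
- contact_b (a joint): the same for another key. The good key among the four: it pushes back with 1.5 N at the top, climbing to about 6 N at 3.5 mm of travel, then less and less (5.2 N at 5 mm, 3.7 N at 6 mm, nothing at 7.8 mm); from there it runs on down by itself and stays locked at 12 mm; let go before that, it comes up again
- contact_c (a joint): the same for another key
- contact_d (a joint): the same for another key
- main_lever (a joint): angle of the main lever, rad: near 0 leaning to the front (towards -x of the box), 1.0 leaning fully to the back (+x of the box). It stays where it is left; about 1 N at its ball moves it
- main_lever_tip (a point): centre of the 26 mm steel ball at the top of the main lever, whose 10 mm rod is 70 mm long from its pivot (pivot 70 mm above the counter at box x = 0, y = +125 mm, axis along box y). The ball stands about 131 mm above the counter at either end of the swing, 140 mm midway, and travels from box x = -34 mm to +34 mm. The black block below it is 70 (x) x 50 (y) mm, its top 73 mm above the counter
- kraft_packet: flat kraft paper packet lying right of the box, 62 x 100 x 14 mm; origin: centre of its underside
- marker_pen: marker pen lying in front of the box, 17 x 135 x 16 mm, long along its y; origin: centre of its underside
- label_tape: roll of tape lying left of the box, 98 mm across, 25 mm high; origin: centre of its underside
- cookie_pack: pack of cookies standing behind the box, 64 x 96 x 96 mm; origin: centre of its underside
- counter_bell: counter bell standing behind the box, 74 mm across, 57 mm high; origin: centre of its underside

How it is judged:
By the outcome, as a careful person would: the job done as asked, in the order asked, and still so for the second after the job is handed in, with the robot touching nothing.
It also fails if it takes over 72 s, if anything falls off the work surface, if the arm or the gripper's body presses on something with over 40 N, if the wrist force passes 120 N, or if a joint passes its speed limit or range.

## Working session

There is one attempt and no reset: what is moved stays moved. The work goes in short steps, Python scripts to look and compute and a tool call to move; the robot and the scene stay as the last step left them, time stands still between calls to the robot, and variables do not carry over. Pictures are saved under pics/ and viewed, and the job is handed in when it is done.

Besides the shell and the picture viewer there is one more tool, called after "Call:" as name(argument=value, ...) on one line, values as JSON. send_rows: Moves the arm, as the interface text tells. Its arguments: {"type":"object","properties":{"increments":{"type":"array"},"grip":{"type":"number"}},"required":["increments"]}

```bash
ls; mkdir -p pics
python3 - <<'E'
from workcell import *
import cv2,numpy as np,pickle
o=get_obs(); print(o)
d={}
for n in ["scene","side","wrist"]:
    c=camera(n); d[n]=c
    cv2.imwrite(f"pics/{n}0.png",c["color"][:,:,::-1])
    print(n,c["intrinsics"].tolist(),np.round(c.get("pose",c.get("mount")),4).tolist())
d['obs']=o
pickle.dump(d,open("cap0.pkl","wb"))
E
```

```text
pics
{'clock': 0.0, 'joint_pos': array([1.17601099e+00, 2.41408665e-01, 3.73030791e-03, 1.33519590e+00,
       1.33663439e-05, 1.57077710e+00]), 'joint_vel': array([ 0.00085891,  0.00151809,  0.00245425,  0.00127086,  0.00017092,
       -0.00024991]), 'tau': array([ 7.20723947e-04, -3.72320473e+01,  2.52406043e+01,  1.70325249e-02,
        1.37929223e-04, -1.42405906e-06]), 'eef_pos': array([0.19206633, 0.46097696, 0.23841741]), 'tool_rot': array([ 1.96103773e-01,  9.80582598e-01, -1.01747475e-03, -2.10317592e-04]), 'ft_force': array([-0.03865115,  0.96199938,  0.56042439]), 'ft_torque': array([ 0.01452841,  0.03957342, -0.01779492]), 'grip_width': 0.08532379764795138}
scene [[422.57145982969297, 0.0, 273.56525283795656], [0.0, 422.57145982969297, 208.54033989520474], [0.0, 0.0, 1.0]] [[-0.5324, -0.4089, 0.7412, -0.0711], [-0.8465, 0.2536, -0.4681, 0.4287], [0.0034, -0.8766, -0.4811, 0.5247], [0.0, 0.0, 0.0, 1.0]]
side [[454.3287593454627, 0.0, 275.39489270806143], [0.0, 454.3287593454627, 210.07922324251192], [0.0, 0.0, 1.0]] [[0.9526, -0.0967, 0.2883, 0.2482], [-0.3035, -0.3594, 0.8825, -0.9516], [0.0183, -0.9282, -0.3717, 0.5201], [0.0, 0.0, 0.0, 1.0]]
wrist [[314.24196766965457, 0.0, 275.51933977373307], [0.0, 314.24196766965457, 212.37344185478133], [0.0, 0.0, 1.0]] [[0.0005, -0.958, -0.2868, 0.0717], [1.0, 0.0004, 0.0005, -0.0004], [-0.0004, -0.2868, 0.958, -0.1357], [0.0, 0.0, 0.0, 1.0]]
```

View pics/scene0.png

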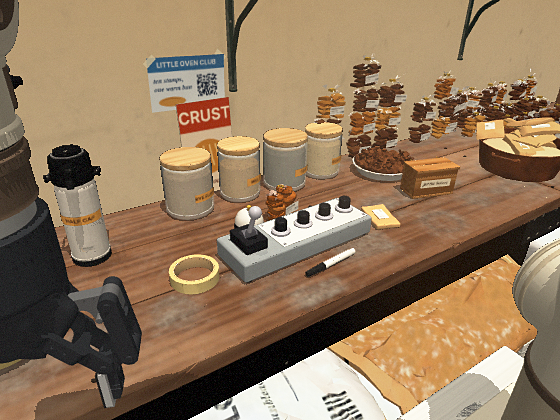

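View pics/side0.png

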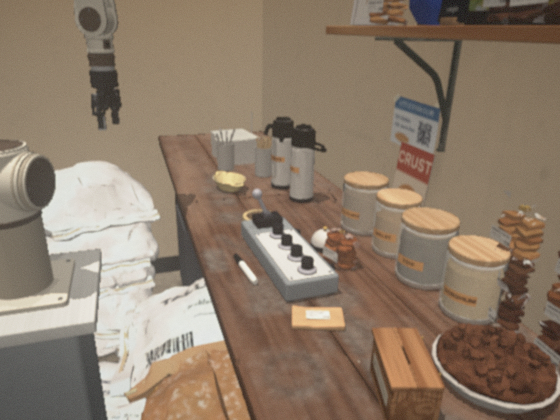

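View pics/wrist0.png

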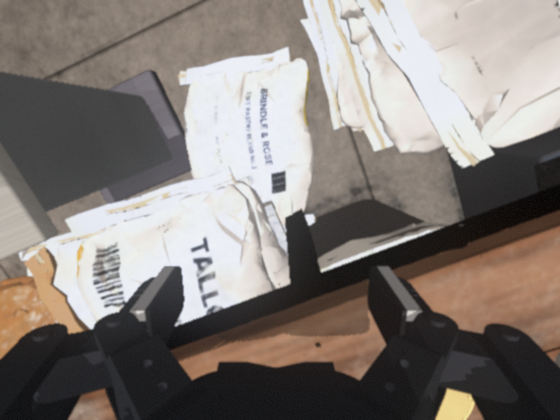

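The scene view shows the box with its keys near (282,225), (303,216), (324,208) and (344,202), and the lever ball at about (254,212). In the side view the keys run from about (277,231) to (307,268), with the ball near (256,193). The wrist camera sees only the counter edge. I'll measure next.

```bash
cat > h.py <<'E'
import numpy as np,cv2,pickle
from scipy.spatial.transform import Rotation as R
def ray(c,uv,pose=None):
    P=c["pose"] if pose is None else pose
    K=c["intrinsics"]; d=np.array([(uv[0]-K[0,2])/K[0,0],(uv[1]-K[1,2])/K[1,1],1.])
    return P[:3,3],P[:3,:3]@d
def onplane(c,uv,z,pose=None):
    o,d=ray(c,uv,pose); return o+d*(z-o[2])/d[2]
def tri(rs):
    A=np.zeros((3,3));b=np.zeros(3)
    for o,d in rs:
        d=d/np.linalg.norm(d);M=np.eye(3)-np.outer(d,d);A+=M;b+=M@o
    p=np.linalg.solve(A,b)
    return p,[np.linalg.norm((np.eye(3)-np.outer(d,d)/(d@d))@(p-o)) for o,d in rs]
def proj(c,p,pose=None):
    P=c["pose"] if pose is None else pose
    q=P[:3,:3].T@(np.asarray(p)-P[:3,3]); q=c["intrinsics"]@q; return q[:2]/q[2]
def cloud(c,pose=None):
    P=c["pose"] if pose is None else pose
    K=c["intrinsics"];z=c["z_map"];v,u=np.mgrid[:z.shape[0],:z.shape[1]]
    X=np.stack([(u-K[0,2])/K[0,0]*z,(v-K[1,2])/K[1,1]*z,z],-1)
    W=X@P[:3,:3].T+P[:3,3]; W[z==0]=np.nan; return W
def wpose(o,c):
    T=np.eye(4);T[:3,:3]=R.from_quat(o["tool_rot"]).as_matrix();T[:3,3]=o["eef_pos"];return T@c["mount"]
E
python3 - <<'E'
from h import *
d=pickle.load(open("cap0.pkl","rb"))
for n,(x0,y0,x1,y1) in dict(scene=(150,170,420,310),side=(200,170,370,340)).items():
    c=d[n]; cv2.imwrite(f"pics/{n}0c.png",cv2.resize(c["color"][y0:y1,x0:x1,::-1],None,fx=2.9,fy=2.9,interpolation=cv2.INTER_CUBIC))
    W=cloud(c); 
    H=W[...,2]
    print(n,"counter z",np.nanmedian(H[y0:y1,x0:x1][np.abs(H[y0:y1,x0:x1])<.02]))
    rgb=c["color"].astype(int); m=(rgb.min(-1)>140)&(np.abs(H-.05)<.008)
    mm=np.zeros(m.shape,bool);mm[y0:y1,x0:x1]=m[y0:y1,x0:x1]
    p=W[mm]; print(len(p),np.median(p,0)); 
    r=cv2.minAreaRect((p[:,:2]*1000).astype(np.float32)); print(r)
E
```

```text
scene counter z -0.0010273549536431448
3059 [ 0.54398455 -0.02703286  0.04856961]
((714.8286743164062, -31.039779663085938), (411.8861083984375, 337.42791748046875), 2.204265832901001)
side counter z -0.0020730427014815644
2349 [ 0.55353012 -0.10331928  0.04799976]
((608.903076171875, 132.02157592773438), (689.8113403320312, 203.01087951660156), 88.28207397460938)
```

View pics/scene0c.png

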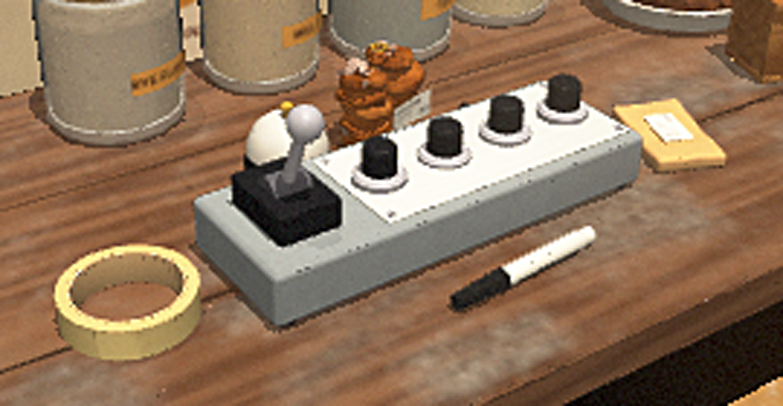

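View pics/side0c.png

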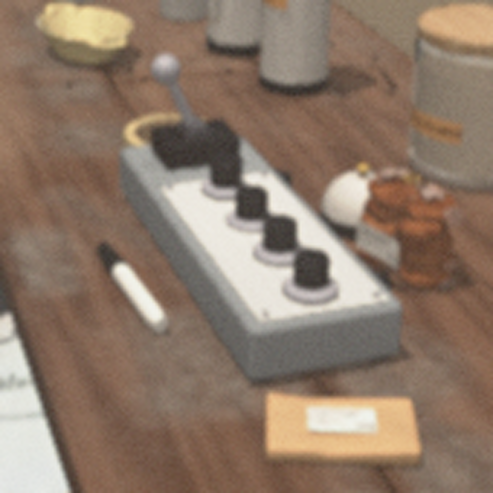

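The crops show all four keys and the lever leaning to the front, with the bell and the cookie pack behind the box, the pen in front, the packet on the right and the tape on the left. I'll triangulate the key blobs and the lever ball from these two views.

Run:
```python
from h import *
d=pickle.load(open("cap0.pkl","rb"))
roi=dict(scene=(268,190,360,245),side=(255,222,320,275))
pts={}
for n,(x0,y0,x1,y1) in roi.items():
    c=d[n]; g=c["color"].max(-1)
    m=np.zeros(g.shape,np.uint8); m[y0:y1,x0:x1]=(g[y0:y1,x0:x1]<75)
    k,l,s,ce=cv2.connectedComponentsWithStats(m)
    print(n,[(s[i].tolist(),np.round(ce[i],1).tolist()) for i in range(1,k) if s[i,4]>40])
    pts[n]=[(ce[i],s[i]) for i in range(1,k) if s[i,4]>40]
a=sorted(pts["scene"],key=lambda t:t[0][0]); b=sorted(pts["side"],key=lambda t:t[0][1])
for i in range(min(len(a),len(b))):
    print(tri([ray(d["scene"],a[-1-i][0]),ray(d["side"],b[-1-i][0])]))
for n in roi:
    c=d[n];print(n)
    W=cloud(c)
    for ce,s in pts[n]:
        x,y,w,h=s[:4]; p=W[y:y+h,x:x+w].reshape(-1,3); g=c["color"][y:y+h,x:x+w].max(-1).ravel()
        q=p[(g<75)&(p[:,2]>.07)]; print(len(q),np.round(np.nanmedian(q,0),4),np.round(np.nanpercentile(q[:,2],90),4))
```

```text
scene [([338, 196, 12, 13, 130], [343.8, 202.0]), ([318, 203, 13, 13, 135], [324.0, 209.1]), ([297, 211, 13, 13, 142], [302.9, 217.1]), ([275, 217, 12, 15, 158], [280.4, 224.1])]
side [([255, 222, 27, 12, 183], [270.6, 225.7]), ([282, 235, 10, 10, 77], [286.4, 239.8]), ([292, 246, 9, 10, 84], [296.1, 250.7]), ([302, 257, 11, 12, 98], [307.0, 262.7])]
(array([ 0.5748711 , -0.17243531,  0.06635483]), [np.float64(0.0005512411800405359), np.float64(0.0005512411800405779)])
(array([ 0.5727128 , -0.11270998,  0.0656061 ]), [np.float64(0.0006649896828026785), np.float64(0.0006649896828027306)])
(array([ 0.5705407 , -0.0525777 ,  0.06445013]), [np.float64(0.00046417366958595473), np.float64(0.00046417366958593684)])
(array([0.55414838, 0.0156767 , 0.07460164]), [np.float64(0.002185815446120008), np.float64(0.0021858154461198527)])
scene
74 [ 0.5694 -0.1674  0.0775] 0.0798
76 [ 0.5676 -0.1083  0.0775] 0.0788
74 [ 0.5653 -0.0483  0.0763] 0.0776
93 [0.5626 0.0107 0.0782] 0.0796
side
55 [ 0.5645 -0.0013  0.0768] 0.0784
39 [ 0.5664 -0.0628  0.0752] 0.0766
47 [ 0.568  -0.1226  0.0755] 0.0779
60 [ 0.5708 -0.1823  0.0769] 0.0786
```

Run:
```python
from h import *
d=pickle.load(open("cap0.pkl","rb"))
for n,(x0,y0,x1,y1) in dict(scene=(225,190,300,260),side=(240,180,300,250)).items():
    c=d[n]; cv2.imwrite(f"pics/{n}0l.png",cv2.resize(c["color"][y0:y1,x0:x1,::-1],None,fx=8,fy=8,interpolation=cv2.INTER_CUBIC))
```

Call:
send_rows(increments=[[[0,0,-0.1,0,0,-0.82],[0,0,-0.1,0,0,-0.82],[0,0,-0.1,0,0,-0.82],[-0.5,-0.64,0,0,0,0],[-0.5,-0.64,0,0,0,0],[-0.5,-0.64,0,0,0,0],[-0.5,-0.64,0,0,0,0],[-0.5,-0.64,0,0,0,0]]], grip=1)

```text
clock: 1.15
eef_pos: [0.3233, 0.3048, 0.2541]
tool_rot: [-0.017, 1.0, -0.0, -0.0]
ft_force: [0.3, -0.3, -0.2]
grip_width: -0.0001
```

Call:
send_rows(increments=[[[-0.5,-0.64,0,0,0,0],[-0.5,-0.64,0,0,0,0],[-0.5,-0.64,0,0,0,0],[-0.5,-0.64,0,0,0,0],[-0.5,-0.64,0,0,0,0],[-0.5,-0.64,0,0,0,0],[-0.5,-0.64,0,0,0,0],[0,0,0,0,0,0]]])

```text
clock: 2.15
eef_pos: [0.5065, 0.0861, 0.2535]
tool_rot: [-0.015, 1.0, -0.0, -0.0]
ft_force: [0.1, -0.0, -0.2]
grip_width: -0.0001
```

Run:
```python
from workcell import *
import cv2,numpy as np,pickle
d={}
o=get_obs(); d['obs']=o;c=camera("wrist");d['wrist']=c
cv2.imwrite("pics/w1.png",c["color"][:,:,::-1])
for i in range(3):
    o2=get_obs(); print(o2['clock'],o2['eef_pos'].round(4),o2['tool_rot'].round(4),o2['ft_force'].round(2),o2['grip_width']); camera("wrist")
pickle.dump(d,open("cap1.pkl","wb"))
```

```text
2.2 [0.5056 0.0872 0.2536] [-1.600e-02  9.999e-01  0.000e+00 -8.000e-04] [-0.43  0.52  0.13] 0.00010665975221617754
2.25 [0.505  0.0879 0.2537] [-1.680e-02  9.999e-01  1.000e-04 -8.000e-04] [-0.07 -0.1   0.07] -6.539327685601403e-05
2.3 [0.5048 0.0884 0.254 ] [-1.730e-02  9.998e-01  1.000e-04 -6.000e-04] [0.35 0.08 0.08] 7.050323297847901e-05
```

View pics/w1.png

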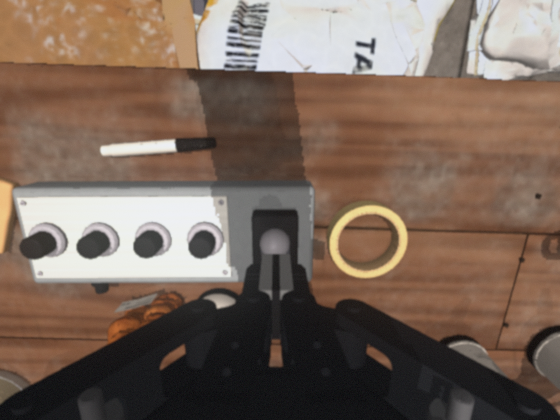

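This wrist view from the left shows the four keys around (42,245), (95,243), (152,242) and (205,242), and the ball at (274,241). I'll take a second view from further right, after the arm settles.

Call:
send_rows(increments=[[[-0.2,-0.8,0,0,0,0],[-0.2,-0.8,0,0,0,0],[-0.2,-0.8,0,0,0,0],[0,0,0,0,0,0],[0,0,0,0,0,0],[0,0,0,0,0,0]]])

```text
clock: 3.1
eef_pos: [0.5392, -0.0294, 0.2545]
tool_rot: [-0.018, 1.0, 0.0, -0.0]
ft_force: [-0.3, -0.0, 0.6]
grip_width: -0.0002
```

Run:
```python
from workcell import *
import cv2,numpy as np,pickle
d={}
o=get_obs(); d['obs']=o;c=camera("wrist");d['wrist']=c
cv2.imwrite("pics/w2.png",c["color"][:,:,::-1])
for i in range(3):
    o2=get_obs(); print(o2['clock'],o2['eef_pos'].round(4),o2['tool_rot'].round(4),o2['ft_force'].round(2),o2['grip_width']); camera("wrist")
pickle.dump(d,open("cap2.pkl","wb"))
```

```text
3.15 [ 0.5392 -0.0294  0.2545] [-1.830e-02  9.998e-01  1.000e-04  0.000e+00] [-0.29  0.24 -0.52] -7.846196153260604e-06
3.2 [ 0.5393 -0.0296  0.2545] [-1.820e-02  9.998e-01  1.000e-04  1.000e-04] [-0.23 -0.2  -0.29] 9.874346730897308e-05
3.25 [ 0.5394 -0.0297  0.2545] [-1.810e-02  9.998e-01  0.000e+00  1.000e-04] [ 1.2   0.53 -0.09] 0.00023177079394600365
```

View pics/w2.png

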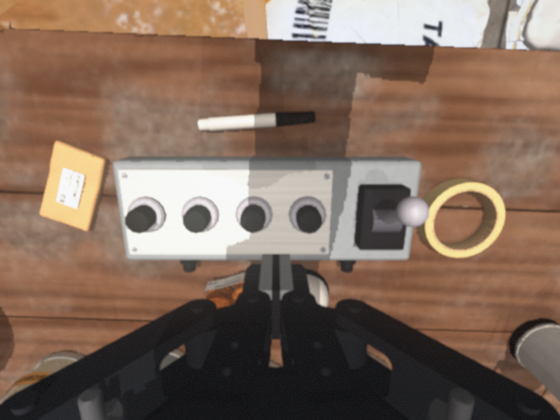

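The second view shows the keys at about (141,218), (196,218), (250,216) and (307,218), the ball at (412,211), the pen, the packet at (73,187) and the tape at (465,218). I'll locate the key tops from depth and triangulation, and get the box yaw.

Run:
```python
from h import *
d1=pickle.load(open("cap1.pkl","rb"));d2=pickle.load(open("cap2.pkl","rb"))
B={}
for nm,d,roi in (("w1",d1,(15,225,228,262)),("w2",d2,(120,195,330,240))):
    c=d["wrist"];P=wpose(d["obs"],c);W=cloud(c,P);x0,y0,x1,y1=roi
    g=c["color"].max(-1);m=np.zeros(g.shape,np.uint8);m[y0:y1,x0:x1]=g[y0:y1,x0:x1]<70
    k,l,s,ce=cv2.connectedComponentsWithStats(m)
    it=sorted([i for i in range(1,k) if s[i,4]>150],key=lambda i:ce[i][0])
    print(nm,"counter z",np.nanmedian(W[120:150,300:400,2]))
    L=[]
    for i in it:
        p=W[l==i];p=p[~np.isnan(p[:,2])]
        zt=np.percentile(p[p[:,2]>.07][:,2],50) if (p[:,2]>.07).any() else np.nan
        t=p[np.abs(p[:,2]-zt)<.003]
        # top-face pixels via depth -> circle
        mt=((l==i)&(np.abs(W[...,2]-zt)<.004)).astype(np.uint8)
        cc=max(cv2.findContours(mt,0,cv2.CHAIN_APPROX_NONE)[0],key=len)
        (u,v),r=cv2.minEnclosingCircle(cc)
        L.append((u,v)); print(s[i].tolist(),"top",len(t),t.mean(0).round(4),"circ",round(u,1),round(v,1),round(r,1),onplane(c,(u,v),.078,P).round(4), "r_mm",round(r*(P[2,3]-.078)/314*1000,1))
    B[nm]=(c,P,L)
for a,b in zip(B["w1"][2],B["w2"][2]):
    p,e=tri([ray(B["w1"][0],a,B["w1"][1]),ray(B["w2"][0],b,B["w2"][1])]);print("tri",p.round(4),np.round(e[0],4))
# ball
L=[]
for nm,d,(x0,y0,x1,y1) in (("w1",d1,(255,222,295,260)),("w2",d2,(390,190,435,235))):
    c=d["wrist"];P=B[nm][1];W=cloud(c,P)
    m=np.zeros(W.shape[:2],np.uint8);m[y0:y1,x0:x1]=(W[y0:y1,x0:x1,2]>.118)
    M=cv2.moments(m,True);uv=(M['m10']/M['m00'],M['m01']/M['m00']);L.append(ray(c,uv,P));print(nm,"ball",np.round(uv,1),M['m00'],onplane(c,uv,.131,P).round(4),np.nanmax(W[m>0][:,2]))
print(tri(L))
# plate
c,P,_=B["w2"];W=cloud(c,P)
rgb=c["color"].astype(int)
m=((np.abs(W[...,2]-.05)<.008)).astype(np.uint8);m[265:]=0;m[:130]=0
m=cv2.morphologyEx(m,cv2.MORPH_OPEN,np.ones((5,5)))
cc=max(cv2.findContours(m,0,cv2.CHAIN_APPROX_NONE)[0],key=cv2.contourArea)
q=np.array([onplane(c,p[0],.049,P)[:2] for p in cc])*1000
print("box",cv2.minAreaRect(q.astype(np.float32)))
```

```text
w1 counter z 0.0006841600187232899
[20, 232, 36, 26, 662] top 406 [ 0.574  -0.1707  0.0804] circ 33.0 247.0 13.2 [ 0.5743 -0.172   0.078 ] r_mm 13.0
[78, 232, 31, 25, 509] top 318 [ 0.5718 -0.111   0.0796] circ 89.8 247.1 12.2 [ 0.5725 -0.1113  0.078 ] r_mm 12.1
[140, 232, 22, 22, 200] top 82 [ 0.5641 -0.0459  0.0757] circ 148.7 243.1 10.8 [ 0.566 -0.048  0.078] r_mm 10.7
[191, 232, 24, 25, 297] top 196 [0.5675 0.0105 0.0801] circ 201.1 245.6 11.1 [0.5671 0.0077 0.078 ] r_mm 11.1
w2 counter z 0.0007677470040749201
[245, 206, 19, 25, 163] top 109 [ 0.568  -0.0485  0.0783] circ 253.2 218.7 11.3 [ 0.5685 -0.0522  0.078 ] r_mm 11.3
[297, 206, 24, 26, 497] top 410 [0.5673 0.0057 0.0806] circ 308.7 220.4 11.9 [0.5681 0.0057 0.078 ] r_mm 11.8
tri [ 0.5106 -0.0434  0.2357] 0.0065
tri [ 0.511  -0.0148  0.2331] 0.0067
w1 ball [274.6 244.9] 798.0 [0.5419 0.0856 0.131 ] 0.2581117947420142
w2 ball [412.2 211.4] 795.0 [0.5396 0.0876 0.131 ] 0.14969081401870823
(array([0.53877651, 0.08534011, 0.13657919]), [np.float64(0.0007788634557248815), np.float64(0.0007788634557248151)])
box ((569.061279296875, -38.63116455078125), (116.79027557373047, 334.8209228515625), 2.1144301891326904)
```

The sources agree: box centre about (0.569, -0.0386), yaw about +2.1°, key tops about 0.079 high. The nearest key is place_3, so I'll start there and stop about 6 mm above it.

Call:
send_rows(increments=[[[-0.3,-0.25,0,0,0,0],[-0.29,-0.24,0.3,0,0,0],[0,0,0.7,0,0,0],[0,0,0.7,0,0,0],[0,0,0.7,0,0,0],[0,0,0.6,0,0,0],[0,0,0.2,0,0,0],[0,0,0,0,0,0]]])

```text
clock: 4.3
eef_pos: [0.5694, -0.0543, 0.0934]
tool_rot: [-0.017, 1.0, 0.0, -0.001]
ft_force: [0.7, 0.3, -0.9]
grip_width: 0.0
```

Call:
send_rows(increments=[[[0,0,0,0,0,0],[0,0,0,0,0,0]]])

```text
clock: 4.55
eef_pos: [0.5709, -0.0543, 0.0957]
tool_rot: [-0.017, 1.0, -0.0, 0.001]
ft_force: [0.2, -0.0, 0.1]
grip_width: -0.0002
```

```bash
cat > rd.py <<'E'
from workcell import *
import numpy as np,sys
n=int(sys.argv[1]) if len(sys.argv)>1 else 5
P=[];F=[]
for i in range(n):
    o=get_obs();P.append(o['eef_pos']);F.append(o['ft_force']);T=o['clock']
    if i<n-1: c=camera("side")
P=np.array(P);F=np.array(F)
print(round(T,2),"pos mm",(P.mean(0)*1000).round(2),"last",(P[-1]*1000).round(2),"F",F.mean(0).round(2),"sd",F.std(0).round(2))
E
python3 rd.py 5
```

```text
4.75 pos mm [570.55 -54.29  95.37] last [570.19 -54.24  94.95] F [ 0.07 -0.    0.08] sd [0.49 0.45 0.53]
```

Call:
send_rows(increments=[[[0,0,0.03,0,0,0],[0,0,0.03,0,0,0],[0,0,0.03,0,0,0],[0,0,0.02,0,0,0],[0,0,0.01,0,0,0],[0,0,0,0,0,0]]])

```text
clock: 5.5
eef_pos: [0.5698, -0.0542, 0.0882]
tool_rot: [-0.017, 1.0, 0.0, -0.0]
ft_force: [-0.1, 0.0, -0.1]
grip_width: 0.0
```

```bash
python3 rd.py 4
```

```text
5.65 pos mm [569.88 -54.23  88.32] last [569.91 -54.23  88.36] F [0.08 0.13 0.25] sd [0.45 0.24 0.32]
```

Call:
send_rows(increments=[[[0,0,0.01,0,0,0],[0,0,0.01,0,0,0]]])

```text
clock: 5.9
eef_pos: [0.5699, -0.0543, 0.0873]
tool_rot: [-0.017, 1.0, -0.0, 0.0]
ft_force: [0.1, -0.1, 0.1]
grip_width: -0.0
```

```bash
python3 rd.py 4
```

```text
6.05 pos mm [569.83 -54.22  87.25] last [569.82 -54.24  87.27] F [-0.08  0.04  0.09] sd [0.13 0.21 0.59]
```

Call:
send_rows(increments=[[[0,0,0.01,0,0,0],[0,0,0.01,0,0,0]]])

```text
clock: 6.3
eef_pos: [0.5699, -0.0542, 0.0863]
tool_rot: [-0.017, 1.0, -0.0, 0.0]
ft_force: [-0.1, 0.1, -0.3]
grip_width: -0.0
```

```bash
python3 rd.py 4
```

```text
6.45 pos mm [569.81 -54.22  86.24] last [569.8  -54.22  86.27] F [-0.21 -0.36 -0.08] sd [0.27 0.39 0.28]
```

Call:
send_rows(increments=[[[0,0,0.01,0,0,0],[0,0,0.01,0,0,0]]])

```text
clock: 6.7
eef_pos: [0.5699, -0.0542, 0.0855]
tool_rot: [-0.017, 1.0, -0.0, 0.0]
ft_force: [-1.1, 0.4, 1.8]
grip_width: 0.0005
```

```bash
python3 rd.py 4
```

```text
6.85 pos mm [569.91 -54.22  85.47] last [569.9  -54.22  85.47] F [-0.53 -0.04  1.44] sd [0.37 0.29 0.42]
```

Call:
send_rows(increments=[[[0,0,0.01,0,0,0],[0,0,0.01,0,0,0]]])

```text
clock: 7.1
eef_pos: [0.5699, -0.0542, 0.0845]
tool_rot: [-0.017, 1.0, -0.0, 0.0]
ft_force: [-1.1, -0.2, 2.9]
grip_width: 0.0001
```

```bash
python3 rd.py 4
```

```text
7.25 pos mm [569.91 -54.24  84.45] last [569.9  -54.24  84.43] F [-0.64  0.46  2.45] sd [0.29 0.56 0.35]
```

Call:
send_rows(increments=[[[0,0,0.01,0,0,0],[0,0,0.01,0,0,0]]])

```text
clock: 7.5
eef_pos: [0.5699, -0.0542, 0.0835]
tool_rot: [-0.017, 1.0, -0.0, 0.0]
ft_force: [-0.7, 0.9, 3.6]
grip_width: 0.0002
```

```bash
python3 rd.py 4
```

```text
7.65 pos mm [569.92 -54.24  83.42] last [569.92 -54.23  83.41] F [-1.03 -0.01  3.81] sd [0.27 0.57 0.25]
```

Call:
send_rows(increments=[[[0,0,0.01,0,0,0],[0,0,0.01,0,0,0]]])

```text
clock: 7.9
eef_pos: [0.5699, -0.0542, 0.0825]
tool_rot: [-0.017, 1.0, -0.0, 0.0]
ft_force: [-0.9, -0.8, 5.2]
grip_width: 0.0001
```

```bash
python3 rd.py 4
```

```text
8.05 pos mm [569.94 -54.23  82.43] last [569.95 -54.24  82.42] F [-1.27 -0.6   5.14] sd [0.56 0.29 0.26]
```

Call:
send_rows(increments=[[[0,0,0.01,0,0,0],[0,0,0.01,0,0,0]]])

```text
clock: 8.3
eef_pos: [0.57, -0.0543, 0.0816]
tool_rot: [-0.017, 1.0, -0.0, 0.0]
ft_force: [-0.8, 0.3, 6.4]
grip_width: -0.0004
```

```bash
python3 rd.py 4
```

```text
8.45 pos mm [569.93 -54.24  81.53] last [569.95 -54.25  81.56] F [-1.33 -0.12  5.83] sd [0.53 0.3  0.46]
```

Call:
send_rows(increments=[[[0,0,0.01,0,0,0],[0,0,0.01,0,0,0]]])

```text
clock: 8.7
eef_pos: [0.57, -0.0542, 0.0807]
tool_rot: [-0.017, 1.0, -0.0, 0.0]
ft_force: [-2.0, -0.2, 7.0]
grip_width: -0.0001
```

```bash
python3 rd.py 4
```

```text
8.85 pos mm [569.95 -54.23  80.71] last [569.94 -54.26  80.72] F [-1.94 -0.24  6.99] sd [0.18 0.36 0.13]
```

Place_3: the force climbs steadily at about 1.1 N/mm to 7.0 N at 4.9 mm with no snap, so it is dead. I'll let it up and go to place_2.

Call:
send_rows(increments=[[[0,0,-0.12,0,0,0],[0,0,-0.18,0,0,0],[0,-0.3,0,0,0,0],[0,-0.5,0,0,0,0],[0,-0.3,0,0,0,0],[0,-0.1,0.03,0,0,0],[0,0,0.03,0,0,0],[0,0,0.03,0,0,0]]])

```text
clock: 9.85
eef_pos: [0.5718, -0.1136, 0.0905]
tool_rot: [-0.018, 1.0, 0.0, -0.0]
ft_force: [-0.2, 0.4, 0.3]
grip_width: 0.0003
```

Call:
send_rows(increments=[[[0,0,0.02,0,0,0],[0,0,0.01,0,0,0],[0,0,0,0,0,0]]])

```text
clock: 10.22
eef_pos: [0.5719, -0.1139, 0.0893]
tool_rot: [-0.017, 1.0, 0.0, -0.0]
ft_force: [-0.4, -0.5, -0.2]
grip_width: 0.0
```

```bash
python3 rd.py 4
```

```text
10.38 pos mm [ 571.96 -114.03   89.35] last [ 571.96 -114.13   89.38] F [ 0.04  0.18 -0.21] sd [0.53 0.43 0.38]
```

Call:
send_rows(increments=[[[0,0,0.01,0,0,0],[0,0,0.01,0,0,0],[0,0,0,0,0,0]]])

```text
clock: 10.75
eef_pos: [0.5719, -0.1142, 0.0882]
tool_rot: [-0.017, 1.0, 0.0, -0.0]
ft_force: [0.3, 0.6, 0.9]
grip_width: -0.0
```

Call:
send_rows(increments=[[[0,0,0.01,0,0,0],[0,0,0.01,0,0,0],[0,0,0,0,0,0]]])

```text
clock: 11.12
eef_pos: [0.5719, -0.1142, 0.0872]
tool_rot: [-0.017, 1.0, 0.0, -0.0]
ft_force: [-0.5, 0.8, 0.5]
grip_width: 0.0001
```

```bash
python3 rd.py 3
```

```text
11.22 pos mm [ 571.91 -114.18   87.28] last [ 571.93 -114.17   87.3 ] F [-0.16  0.4   0.71] sd [0.26 0.45 0.17]
```

Call:
send_rows(increments=[[[0,0,0.01,0,0,0],[0,0,0.01,0,0,0]]])

```text
clock: 11.48
eef_pos: [0.572, -0.1142, 0.0866]
tool_rot: [-0.017, 1.0, -0.0, 0.0]
ft_force: [-1.2, 0.3, 1.8]
grip_width: -0.0003
```

```bash
python3 rd.py 4
```

```text
11.62 pos mm [ 572.01 -114.21   86.54] last [ 572.01 -114.21   86.53] F [-0.36  0.32  2.15] sd [0.52 0.32 0.24]
```

Call:
send_rows(increments=[[[0,0,0.01,0,0,0],[0,0,0.01,0,0,0]]])

```text
clock: 11.88
eef_pos: [0.572, -0.1142, 0.0856]
tool_rot: [-0.017, 1.0, -0.0, 0.0]
ft_force: [-1.9, 0.3, 3.6]
grip_width: -0.0001
```

```bash
python3 rd.py 4
```

```text
12.03 pos mm [ 572.02 -114.21   85.52] last [ 572.03 -114.21   85.52] F [-1.16  0.22  3.64] sd [0.52 0.38 0.41]
```

Call:
send_rows(increments=[[[0,0,0.01,0,0,0],[0,0,0.01,0,0,0]]])

```text
clock: 12.28
eef_pos: [0.572, -0.1142, 0.0845]
tool_rot: [-0.017, 1.0, -0.0, 0.0]
ft_force: [-1.1, 0.5, 5.7]
grip_width: -0.0001
```

```bash
python3 rd.py 4
```

```text
12.43 pos mm [ 572.02 -114.21   84.53] last [ 572.04 -114.2    84.53] F [-1.49  0.43  4.96] sd [0.7  0.15 0.52]
```

Call:
send_rows(increments=[[[0,0,0.01,0,0,0],[0,0,0.01,0,0,0]]])

```text
clock: 12.68
eef_pos: [0.5721, -0.1142, 0.0837]
tool_rot: [-0.017, 1.0, -0.0, 0.0]
ft_force: [-2.0, 0.4, 6.2]
grip_width: 0.0002
```

```bash
python3 rd.py 4
```

```text
12.82 pos mm [ 572.04 -114.23   83.74] last [ 572.04 -114.23   83.76] F [-1.66  0.57  6.48] sd [0.24 0.11 0.25]
```

Call:
send_rows(increments=[[[0,0,0.01,0,0,0],[0,0,0.01,0,0,0]]])

```text
clock: 13.08
eef_pos: [0.572, -0.1142, 0.083]
tool_rot: [-0.017, 1.0, -0.0, 0.0]
ft_force: [-1.6, -0.6, 7.9]
grip_width: -0.0003
```

```bash
python3 rd.py 4
```

```text
13.22 pos mm [ 572.04 -114.22   82.98] last [ 572.05 -114.22   83.  ] F [-2.53 -0.26  7.55] sd [0.65 0.57 0.29]
```

Place_2: about 1.5–1.6 N/mm, reaching 7.6 N at 3.9 mm, well over 6 N with no dip. It is dead and stiff. Next is place_1.

Call:
send_rows(increments=[[[0,0,-0.12,0,0,0],[0,0,-0.13,0,0,0],[0,-0.3,0,0,0,0],[0,-0.5,0,0,0,0],[0,-0.3,0,0,0,0],[0,-0.1,0.03,0,0,0],[0,0,0.03,0,0,0],[0,0,0.03,0,0,0]]])

```text
clock: 14.22
eef_pos: [0.5739, -0.1736, 0.09]
tool_rot: [-0.018, 1.0, 0.0, -0.0]
ft_force: [0.2, -0.5, -0.9]
grip_width: 0.0
```

Call:
send_rows(increments=[[[0,0,0.02,0,0,0],[0,0,0.01,0,0,0],[0,0,0,0,0,0]]])

```text
clock: 14.6
eef_pos: [0.574, -0.1739, 0.0888]
tool_rot: [-0.017, 1.0, 0.0, 0.0]
ft_force: [-0.2, -0.3, 0.8]
grip_width: -0.0003
```

```bash
python3 rd.py 4
```

```text
14.75 pos mm [ 574.06 -173.99   88.88] last [ 574.08 -174.1    88.91] F [-0.19 -0.25  0.15] sd [0.29 0.38 0.43]
```

Call:
send_rows(increments=[[[0,0,0.01,0,0,0],[0,0,0.01,0,0,0],[0,0,0,0,0,0]]])

```text
clock: 15.12
eef_pos: [0.574, -0.1742, 0.0878]
tool_rot: [-0.017, 1.0, -0.0, 0.0]
ft_force: [-0.3, 0.0, 0.7]
grip_width: 0.0
```

```bash
python3 rd.py 3
```

```text
15.22 pos mm [ 574.   -174.18   87.8 ] last [ 574.   -174.18   87.78] F [ 0.02 -0.09  0.43] sd [0.31 0.53 0.41]
```

Call:
send_rows(increments=[[[0,0,0.01,0,0,0],[0,0,0.01,0,0,0],[0,0,0,0,0,0]]])

```text
clock: 15.6
eef_pos: [0.574, -0.1742, 0.0869]
tool_rot: [-0.017, 1.0, -0.0, 0.0]
ft_force: [-1.1, -1.1, 2.6]
grip_width: 0.0001
```

```bash
python3 rd.py 4
```

```text
15.75 pos mm [ 574.01 -174.19   86.93] last [ 574.   -174.19   86.91] F [-0.77 -0.11  2.31] sd [0.23 0.72 0.19]
```

Call:
send_rows(increments=[[[0,0,0.01,0,0,0],[0,0,0.01,0,0,0]]])

```text
clock: 16.0
eef_pos: [0.574, -0.1742, 0.0859]
tool_rot: [-0.017, 1.0, -0.0, 0.0]
ft_force: [-1.0, -0.2, 2.2]
grip_width: -0.0002
```

```bash
python3 rd.py 4
```

```text
16.15 pos mm [ 574.01 -174.18   85.85] last [ 574.01 -174.19   85.86] F [-0.88 -0.23  2.34] sd [0.42 0.3  0.18]
```

Call:
send_rows(increments=[[[0,0,0.01,0,0,0],[0,0,0.01,0,0,0]]])

```text
clock: 16.4
eef_pos: [0.574, -0.1742, 0.0849]
tool_rot: [-0.017, 1.0, -0.0, 0.0]
ft_force: [-2.0, -0.3, 3.5]
grip_width: -0.0
```

```bash
python3 rd.py 4
```

```text
16.55 pos mm [ 574.01 -174.2    84.85] last [ 574.02 -174.19   84.84] F [-0.98  0.06  3.56] sd [0.67 0.52 0.15]
```

Call:
send_rows(increments=[[[0,0,0.01,0,0,0],[0,0,0.01,0,0,0]]])

```text
clock: 16.8
eef_pos: [0.574, -0.1742, 0.0839]
tool_rot: [-0.017, 1.0, -0.0, 0.0]
ft_force: [-2.1, -0.7, 4.0]
grip_width: -0.0001
```

```bash
python3 rd.py 4
```

```text
16.95 pos mm [ 574.   -174.19   83.85] last [ 574.01 -174.19   83.85] F [-1.77 -0.4   3.5 ] sd [0.37 0.39 0.3 ]
```

Call:
send_rows(increments=[[[0,0,0.01,0,0,0],[0,0,0.01,0,0,0]]])

```text
clock: 17.2
eef_pos: [0.574, -0.1742, 0.0829]
tool_rot: [-0.017, 1.0, -0.0, 0.0]
ft_force: [-1.6, -0.5, 4.6]
grip_width: 0.0002
```

```bash
python3 rd.py 4
```

```text
17.35 pos mm [ 574.02 -174.18   82.86] last [ 574.03 -174.17   82.85] F [-1.67 -0.3   4.74] sd [0.43 0.33 0.26]
```

Call:
send_rows(increments=[[[0,0,0.01,0,0,0],[0,0,0.01,0,0,0]]])

```text
clock: 17.6
eef_pos: [0.574, -0.1742, 0.082]
tool_rot: [-0.017, 1.0, -0.0, 0.0]
ft_force: [-2.3, 0.3, 4.9]
grip_width: 0.0002
```

```bash
python3 rd.py 5
```

```text
17.8 pos mm [ 574.03 -174.19   81.93] last [ 574.02 -174.21   81.96] F [-2.04 -0.35  4.97] sd [0.55 0.44 0.84]
```

Place_1: about 0.7 N/mm, 5.0 N at 5.4 mm, still rising. It is dead and soft, so place_4 should be the good one. I'll check that the same way.

Call:
send_rows(increments=[[[0,0,-0.12,0,0,0],[0,0,-0.2,0,0,0],[0,0.3,-0.1,0,0,0],[0,0.7,0,0,0,0],[0,0.8,0,0,0,0],[0,0.8,0,0,0,0],[0,0.6,0,0,0,0],[0,0.3,0,0,0,0]]])

```text
clock: 18.8
eef_pos: [0.5675, 0.0031, 0.1029]
tool_rot: [-0.019, 1.0, 0.0, -0.0]
ft_force: [-0.3, 0.3, -0.7]
grip_width: 0.0
```

Call:
send_rows(increments=[[[0,0.1,0.06,0,0,0],[0,0,0.06,0,0,0],[0,0,0.06,0,0,0],[0,0,0.04,0,0,0],[0,0,0.02,0,0,0],[0,0,0,0,0,0]]])

```text
clock: 19.55
eef_pos: [0.5677, 0.0054, 0.0907]
tool_rot: [-0.017, 1.0, -0.0, -0.0]
ft_force: [0.4, -0.6, -0.1]
grip_width: 0.0001
```

```bash
python3 rd.py 4
```

```text
19.7 pos mm [567.83   5.56  90.84] last [567.88   5.67  90.93] F [-0.09  0.44 -0.04] sd [0.57 0.73 0.47]
```

Call:
send_rows(increments=[[[0,0,0.02,0,0,0],[0,0,0.02,0,0,0],[0,0,0.02,0,0,0],[0,0,0,0,0,0]]])

```text
clock: 20.2
eef_pos: [0.5678, 0.0057, 0.0878]
tool_rot: [-0.017, 1.0, -0.0, -0.0]
ft_force: [0.7, 0.6, -0.2]
grip_width: 0.0001
```

```bash
python3 rd.py 3
```

```text
20.3 pos mm [567.76   5.75  87.78] last [567.75   5.75  87.77] F [ 0.29 -0.25 -0.18] sd [0.48 0.61 0.05]
```

Call:
send_rows(increments=[[[0,0,0.01,0,0,0],[0,0,0.01,0,0,0]]])

```text
clock: 20.55
eef_pos: [0.5678, 0.0058, 0.0871]
tool_rot: [-0.017, 1.0, 0.0, 0.0]
ft_force: [-1.2, 0.1, 2.7]
grip_width: -0.0003
```

```bash
python3 rd.py 3
```

```text
20.65 pos mm [567.82   5.74  87.04] last [567.82   5.74  87.03] F [-1.12  0.11  2.54] sd [0.06 0.27 0.65]
```

Call:
send_rows(increments=[[[0,0,0.01,0,0,0],[0,0,0.01,0,0,0]]])

```text
clock: 20.9
eef_pos: [0.5678, 0.0057, 0.0861]
tool_rot: [-0.017, 1.0, 0.0, 0.0]
ft_force: [-0.7, -0.3, 4.0]
grip_width: -0.0002
```

```bash
python3 rd.py 3
```

```text
21.0 pos mm [567.83   5.75  86.02] last [567.82   5.77  85.99] F [-1.13 -0.3   4.42] sd [0.47 0.42 0.55]
```

Call:
send_rows(increments=[[[0,0,0.01,0,0,0],[0,0,0.01,0,0,0]]])

```text
clock: 21.25
eef_pos: [0.5678, 0.0057, 0.085]
tool_rot: [-0.017, 1.0, -0.0, 0.0]
ft_force: [-1.8, 0.8, 4.9]
grip_width: 0.0
```

```bash
python3 rd.py 3
```

```text
21.35 pos mm [567.83   5.73  85.01] last [567.82   5.72  85.02] F [-1.39  0.26  5.06] sd [0.43 0.54 0.18]
```

Call:
send_rows(increments=[[[0,0,0.01,0,0,0],[0,0,0.01,0,0,0]]])

```text
clock: 21.6
eef_pos: [0.5678, 0.0057, 0.0841]
tool_rot: [-0.017, 1.0, -0.0, 0.0]
ft_force: [-2.2, 0.5, 6.4]
grip_width: -0.0001
```

```bash
python3 rd.py 3
```

```text
21.7 pos mm [567.83   5.74  84.08] last [567.85   5.75  84.08] F [-1.78  0.21  5.58] sd [0.26 0.24 0.59]
```

Call:
send_rows(increments=[[[0,0,0.01,0,0,0],[0,0,0.01,0,0,0]]])

```text
clock: 21.95
eef_pos: [0.5678, 0.0057, 0.0831]
tool_rot: [-0.017, 1.0, 0.0, 0.0]
ft_force: [-1.9, 0.2, 5.4]
grip_width: 0.0003
```

```bash
python3 rd.py 4
```

```text
22.1 pos mm [567.83   5.73  83.05] last [567.84   5.74  83.04] F [-1.86  0.06  5.22] sd [0.12 0.21 0.36]
```

Call:
send_rows(increments=[[[0,0,0.01,0,0,0],[0,0,0.01,0,0,0]]])

```text
clock: 22.35
eef_pos: [0.5678, 0.0058, 0.0819]
tool_rot: [-0.017, 1.0, 0.0, 0.0]
ft_force: [-1.5, 0.1, 4.3]
grip_width: 0.0
```

```bash
python3 rd.py 4
```

```text
22.5 pos mm [567.82   5.75  81.76] last [567.84   5.74  81.7 ] F [-1.41  0.1   3.77] sd [0.24 0.36 0.37]
```

The force peaked near 6 N and then dropped to 3.8 N at 5.9 mm, so place_4 is the good key. I'll follow it down to the bottom, expected at a TCP z of about 75.6 mm.

Call:
send_rows(increments=[[[0,0,0.02,0,0,0],[0,0,0.02,0,0,0],[0,0,0.02,0,0,0],[0,0,0.02,0,0,0],[0,0,0.02,0,0,0],[0,0,0,0,0,0]]])

```text
clock: 23.25
eef_pos: [0.5677, 0.0057, 0.0767]
tool_rot: [-0.017, 1.0, -0.0, -0.0]
ft_force: [0.2, 0.1, -0.0]
grip_width: -0.0003
```

```bash
python3 rd.py 3
```

```text
23.35 pos mm [567.76   5.73  76.74] last [567.81   5.73  76.82] F [ 0.36 -0.04 -0.15] sd [0.37 0.11 0.12]
```

Call:
send_rows(increments=[[[0,0,0.01,0,0,0],[0,0,0.01,0,0,0]]])

```text
clock: 23.6
eef_pos: [0.5678, 0.0057, 0.0758]
tool_rot: [-0.017, 1.0, -0.0, 0.0]
ft_force: [-0.7, -0.5, 1.0]
grip_width: 0.0002
```

```bash
python3 rd.py 3
```

```text
23.7 pos mm [567.76   5.74  75.77] last [567.75   5.74  75.76] F [0.02 0.08 0.12] sd [0.56 0.39 0.76]
```

Call:
send_rows(increments=[[[0,0,0.01,0,0,0],[0,0,0,0,0,0]]])

```text
clock: 23.95
eef_pos: [0.5678, 0.0057, 0.0757]
tool_rot: [-0.017, 1.0, -0.0, 0.0]
ft_force: [-1.1, -0.4, 3.6]
grip_width: 0.0004
```

```bash
python3 rd.py 3
```

```text
24.05 pos mm [567.81   5.73  75.68] last [567.79   5.74  75.67] F [-1.35 -0.12  3.76] sd [0.33 0.65 0.39]
```

Call:
send_rows(increments=[[[0,0,-0.2,0,0,0],[0,0,-0.6,0,0,0],[0.3,0,-0.8,0,0,0],[0.8,0,-0.6,0,0,0],[0.8,0,0,0,0,0],[0.3,0,0,0,0,0],[0,0,0,0,0,0],[0,0,0,0,0,0]]])

```text
clock: 25.05
eef_pos: [0.4592, 0.002, 0.1853]
tool_rot: [-0.017, 1.0, -0.0, 0.001]
ft_force: [0.1, 0.1, 0.3]
grip_width: 0.0002
```

```bash
python3 rd.py 2
python3 - <<'E'
from workcell import *
from h import *
d={}
d['obs']=get_obs();d['wrist']=camera("wrist");d['scene']=camera("scene");d['side']=camera('side')
pickle.dump(d,open("cap3.pkl","wb"))
cv2.imwrite("pics/w3.png",d['wrist']["color"][:,:,::-1])
cv2.imwrite("pics/s3.png",cv2.resize(d['scene']["color"][170:310,150:420,::-1],None,fx=2.9,fy=2.9,interpolation=cv2.INTER_CUBIC))
E
```

```text
25.1 pos mm [459.14   1.97 185.21] last [459.13   1.97 185.12] F [-0.03  0.02  0.71] sd [0.12 0.03 0.43]
```

View pics/w3.png

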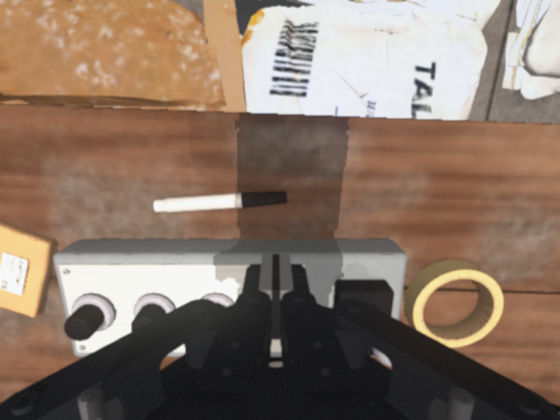

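View pics/s3.png

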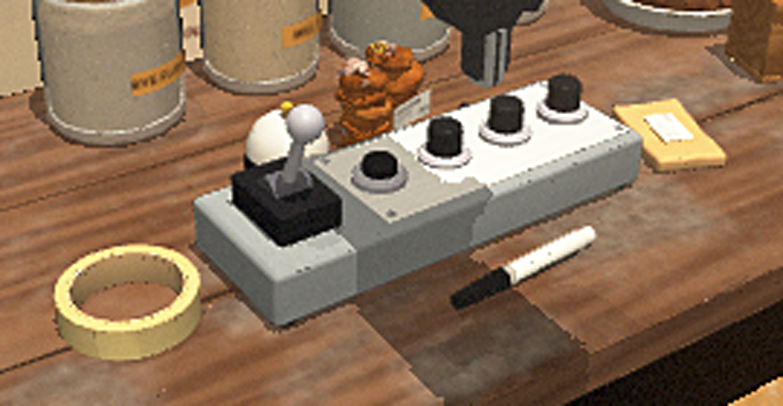

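The bottom was felt at z 75.7 mm (12 mm down, 3.8 N). In the scene crop, key 4 at (380,165) stays low while the other three are up. The ball is at (305,125) in the scene crop. Now I'll locate the ball from three views.

Run:
```python
from h import *
d=pickle.load(open("cap3.pkl","rb"));d2=pickle.load(open("cap2.pkl","rb"))
r=[ray(d["scene"],(255.2,213.1)),ray(d["side"],(257.2,193.8))]
print(tri(r)); r.append(ray(d2["wrist"],(412.2,211.4),wpose(d2["obs"],d2["wrist"])));print(tri(r))
W=cloud(d["scene"]);p=W[208:218,250:260].reshape(-1,3);print(np.nanmedian(p,0))
```

```text
(array([0.5378118 , 0.0855046 , 0.13207797]), [np.float64(0.0004935015305559852), np.float64(0.0004935015305559437)])
(array([0.5383025 , 0.08611823, 0.13223033]), [np.float64(0.0011699328988232836), np.float64(5.38024516832761e-05), np.float64(0.0011710111297775058)])
[0.52979544 0.09133354 0.1384549 ]
```

Call:
send_rows(increments=[[[0,0.5,0,0,0,0],[-0.2,0.6,0,0,0,0],[-0.3,0.5,0.3,0,0,0],[-0.18,0,0.5,0,0,0],[0,0,0.38,0,0,0],[0,0,0.1,0,0,0],[0,0,0,0,0,0],[0,0,0,0,0,0]]])

```text
clock: 26.25
eef_pos: [0.4898, 0.0831, 0.1222]
tool_rot: [-0.017, 1.0, 0.0, 0.001]
ft_force: [0.5, -0.2, 0.0]
grip_width: 0.0
```

```bash
python3 rd.py 2
python3 - <<'E'
from workcell import *
from h import *
d={}
d['scene']=camera("scene");d['side']=camera('side')
a=cv2.resize(d['scene']["color"][180:280,190:310,::-1],(480,400),interpolation=cv2.INTER_CUBIC)
b=cv2.resize(d['side']["color"][150:250,220:300,::-1],(320,400),interpolation=cv2.INTER_CUBIC)
cv2.imwrite("pics/s4.png",np.hstack([a,b]))
E
```

```text
26.3 pos mm [489.77  83.09 122.2 ] last [489.77  83.09 122.23] F [ 0.25 -0.07  0.22] sd [0.27 0.17 0.2 ]
```

View pics/s4.png

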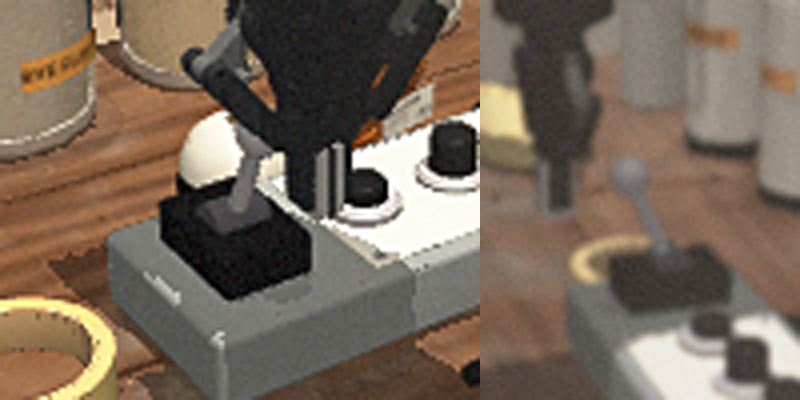

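The pictures show the shut fingers standing in front of the ball, tips below it and clear of the block. I'll push slowly backwards.

Call:
send_rows(increments=[[[-0.1,0.01,0,0,0,0],[-0.1,0.01,0,0,0,0],[-0.1,0,0,0,0,0],[-0.1,0,0,0,0,0],[-0.08,0,0,0,0,0],[-0.08,0,0,0,0,0],[-0.08,0,0,0,0,0],[-0.08,0,0,0,0,0]]])

```text
clock: 27.4
eef_pos: [0.5251, 0.0853, 0.1213]
tool_rot: [-0.017, 1.0, 0.0, -0.0]
ft_force: [-1.9, 0.2, 1.1]
grip_width: 0.0002
```

Call:
send_rows(increments=[[[-0.08,0,0,0,0,0],[-0.08,0,0,0,0,0],[-0.08,0,0,0,0,0],[-0.08,0,0,0,0,0],[-0.08,0,0,0,0,0]]])

```text
clock: 28.02
eef_pos: [0.5453, 0.086, 0.1213]
tool_rot: [-0.017, 1.0, -0.0, 0.0]
ft_force: [-0.1, -0.2, 1.3]
grip_width: -0.0
```

```bash
python3 rd.py 2
python3 - <<'E'
from workcell import *
from h import *
d={}
d['scene']=camera("scene");d['side']=camera('side')
a=cv2.resize(d['scene']["color"][180:280,190:310,::-1],(480,400),interpolation=cv2.INTER_CUBIC)
b=cv2.resize(d['side']["color"][150:250,220:300,::-1],(320,400),interpolation=cv2.INTER_CUBIC)
cv2.imwrite("pics/s5.png",np.hstack([a,b]))
E
```

```text
28.07 pos mm [545.61  86.01 121.33] last [545.89  86.02 121.33] F [-0.34 -0.34  0.9 ] sd [0.2  0.16 0.4 ]
```

View pics/s5.png

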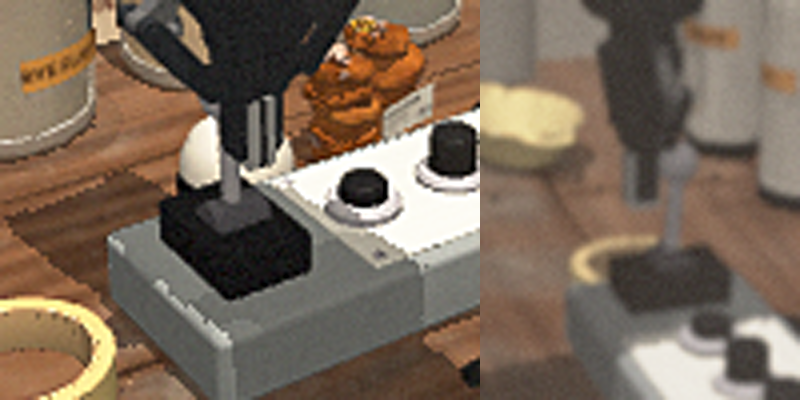

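The lever is now past upright and moving with the fingers. I'll keep going.

Call:
send_rows(increments=[[[-0.08,0,0,0,0,0],[-0.08,0,0,0,0,0],[-0.08,0,0,0,0,0],[-0.08,0,0,0,0,0],[-0.06,0,0,0,0,0],[-0.04,0,0,0,0,0],[0,0,0,0,0,0]]])

```text
clock: 29.05
eef_pos: [0.5662, 0.0867, 0.1212]
tool_rot: [-0.017, 1.0, -0.0, 0.0]
ft_force: [-0.1, 0.1, -0.6]
grip_width: 0.0002
```

```bash
python3 rd.py 4
```

```text
29.2 pos mm [566.19  86.74 121.36] last [566.18  86.77 121.46] F [-0.17  0.35 -0.45] sd [0.2  0.23 0.35]
```

Call:
send_rows(increments=[[[-0.02,0,0,0,0,0],[-0.02,0,0,0,0,0]]])

```text
clock: 29.45
eef_pos: [0.5678, 0.0868, 0.1212]
tool_rot: [-0.017, 1.0, -0.0, -0.0]
ft_force: [-0.2, 0.0, -0.1]
grip_width: -0.0003
```

```bash
python3 rd.py 4
```

```text
29.6 pos mm [567.89  86.79 121.23] last [567.94  86.79 121.24] F [-0.64 -0.24 -0.28] sd [0.44 0.48 0.25]
```

Call:
send_rows(increments=[[[-0.02,0,0,0,0,0],[-0.02,0,0,0,0,0]]])

```text
clock: 29.85
eef_pos: [0.5699, 0.0869, 0.1213]
tool_rot: [-0.017, 1.0, -0.0, -0.0]
ft_force: [-1.9, 0.5, 0.5]
grip_width: -0.0
```

```bash
python3 rd.py 4
```

```text
30.0 pos mm [570.05  86.85 121.31] last [570.08  86.85 121.34] F [-1.29  0.02 -0.22] sd [0.47 0.49 0.66]
```

Call:
send_rows(increments=[[[-0.02,0,0,0,0,0],[-0.02,0,0,0,0,0]]])

```text
clock: 30.25
eef_pos: [0.572, 0.0869, 0.1213]
tool_rot: [-0.017, 1.0, -0.0, -0.0]
ft_force: [-1.3, -0.2, -0.4]
grip_width: -0.0001
```

```bash
python3 rd.py 4
```

```text
30.4 pos mm [572.12  86.93 121.33] last [572.13  86.94 121.32] F [-0.95 -0.14 -0.13] sd [0.31 0.34 0.35]
```

Call:
send_rows(increments=[[[-0.02,0,0,0,0,0],[-0.02,0,0,0,0,0]]])

```text
clock: 30.65
eef_pos: [0.574, 0.087, 0.1213]
tool_rot: [-0.017, 1.0, -0.0, -0.0]
ft_force: [-1.2, -0.7, -0.3]
grip_width: -0.0002
```

```bash
python3 rd.py 4
```

```text
30.8 pos mm [574.1   87.   121.32] last [574.12  87.02 121.33] F [-0.71 -0.42 -0.09] sd [0.34 0.42 0.38]
```

Call:
send_rows(increments=[[[-0.02,0,0,0,0,0],[-0.02,0,0,0,0,0]]])

```text
clock: 31.05
eef_pos: [0.5746, 0.087, 0.121]
tool_rot: [-0.017, 1.0, -0.0, -0.001]
ft_force: [-6.0, -0.2, 2.2]
grip_width: 0.0002
```

```bash
python3 rd.py 4
```

```text
31.2 pos mm [574.62  87.03 121.02] last [574.61  87.02 121.04] F [-5.11  0.31  2.29] sd [0.74 0.46 0.15]
```

The end stop is felt: 5 N and no more motion at x 574.6 mm. I'll back off to the front, rise clear and check.

Call:
send_rows(increments=[[[0.2,0,0,0,0,0],[0.6,0,0,0,0,0],[0.8,0,0,0,0,0],[0.4,0,-0.5,0,0,0],[0,0,-0.8,0,0,0],[0,0,-0.6,0,0,0],[0,0,0,0,0,0],[0,0,0,0,0,0]]])

```text
clock: 32.2
eef_pos: [0.4759, 0.0836, 0.2159]
tool_rot: [-0.017, 1.0, -0.0, 0.0]
ft_force: [-0.2, -0.9, -0.1]
grip_width: -0.0
```

Call:
send_rows(increments=[[[0,-0.8,-0.4,0,0,0],[0,-0.8,-0.4,0,0,0],[0,-0.6,0,0,0,0],[0,0,0,0,0,0],[0,0,0,0,0,0],[0,0,0,0,0,0]]])

```text
clock: 32.95
eef_pos: [0.4795, -0.0255, 0.2556]
tool_rot: [-0.018, 1.0, 0.0, -0.001]
ft_force: [-0.1, -0.0, 0.4]
grip_width: -0.0
```

```bash
python3 rd.py 2
python3 - <<'E'
from workcell import *
from h import *
d={}
d['obs']=get_obs();d['wrist']=camera("wrist");d['scene']=camera("scene");d['side']=camera('side')
pickle.dump(d,open("cap4.pkl","wb"))
cv2.imwrite("pics/w6.png",d['wrist']["color"][:,:,::-1])
cv2.imwrite("pics/s6.png",cv2.resize(d['scene']["color"][170:310,150:420,::-1],None,fx=2.9,fy=2.9,interpolation=cv2.INTER_CUBIC))
cv2.imwrite("pics/d6.png",cv2.resize(d['side']["color"][170:340,200:370,::-1],None,fx=2.9,fy=2.9,interpolation=cv2.INTER_CUBIC))
E
```

```text
33.0 pos mm [479.55 -25.47 255.66] last [479.59 -25.47 255.75] F [ 0.28 -0.02  0.4 ] sd [0.38 0.02 0.01]
```

View pics/s6.png

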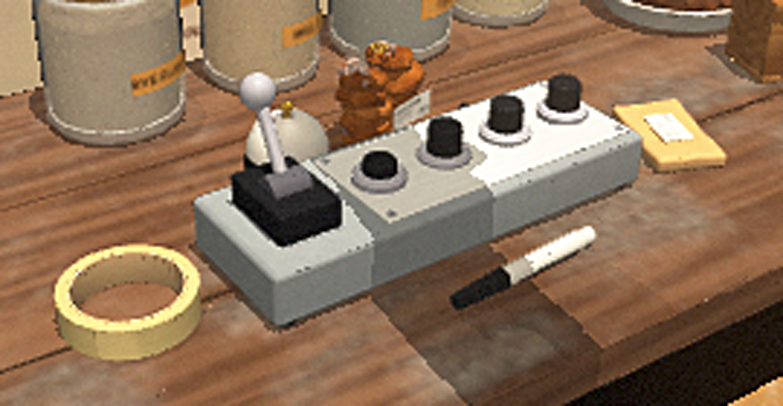

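View pics/d6.png

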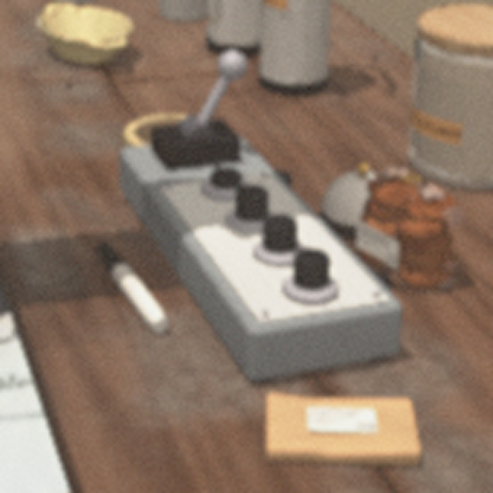

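View pics/w6.png

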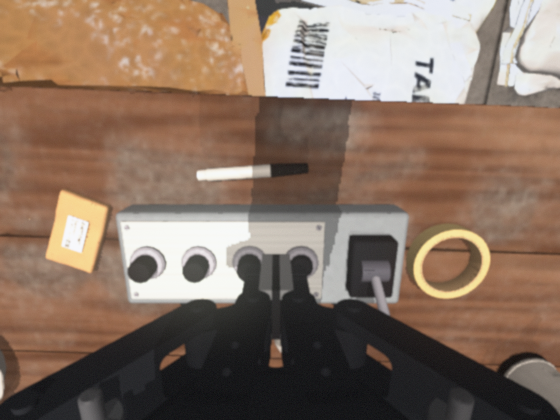

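Run:
```python
from h import *
d=pickle.load(open("cap4.pkl","rb"));d0=pickle.load(open("cap0.pkl","rb"))
r=[ray(d["scene"],(150+258/2.9,170+90/2.9)),ray(d["side"],(200+232/2.9,170+65/2.9))]
p,e=tri(r);print("ball",p.round(4),e[0])
a=.037;q=p[:2]-[.569,-.0386];print("box x",q@[np.cos(a),np.sin(a)],"box y",q@[-np.sin(a),np.cos(a)])
for n,(x0,y0,x1,y1) in dict(scene=(268,190,360,245),side=(255,222,320,275)).items():
    c=d[n];g=c["color"].max(-1);m=np.zeros(g.shape,np.uint8);m[y0:y1,x0:x1]=(g[y0:y1,x0:x1]<75)
    k,l,s,ce=cv2.connectedComponentsWithStats(m);print(n,[s[i].tolist() for i in range(1,k) if s[i,4]>30])
    # moved objects: compare
    D=np.abs(d[n]["color"].astype(int)-d0[n]["color"]).max(-1)
    print(n)
for nm,(x0,y0,x1,y1) in dict(tape=(165,250,222,298),pen=(300,245,360,282),packet=(360,200,405,232),cookie=(262,180,300,218)).items():
    A=[cv2.cvtColor(x["scene"]["color"][y0:y1,x0:x1],cv2.COLOR_RGB2GRAY).astype(np.float32) for x in (d0,d)]
    print(nm,cv2.phaseCorrelate(A[0],A[1]))
```

```text
ball [0.5992 0.0873 0.1302] 0.00020889627619447826
box x 0.034857480074409336 box y 0.12467911682892853
scene [[338, 196, 12, 13, 130], [318, 203, 13, 13, 134], [297, 211, 13, 14, 145], [275, 222, 12, 10, 102]]
scene
side [[255, 222, 27, 6, 117], [273, 229, 29, 27, 229], [302, 257, 11, 12, 107]]
side
tape ((-0.040990736180166465, 0.043727205186758766), 1.009528212580416)
pen ((0.06658465216042941, 0.11081181192630396), 0.8570528239011764)
packet ((0.5810357698639628, -0.03551518202718995), 1.0009287410312229)
cookie ((-0.024199473156002682, -0.22629100670204494), 0.9528880339860916)
```

The ball is at box x +34.9 mm, fully back. Keys 1–3 look exactly as tall as before, key 4 is down, and nothing around the box has been touched. I'll hand in.

```bash
python3 -c "
from workcell import *
print(job_done())"
```

```text
the job is handed in; nothing more can be done
None
```

I found the good key at place_4 (nearest the lever), locked it down, threw the main lever fully to the back and handed the job in at about 33 s.

| Key | What I felt | Result |
|---|---|---|
| place_3 | 1.1 N/mm, still rising at 4.9 mm | dead, let up |
| place_2 | 1.5–1.6 N/mm, 7.6 N at 3.9 mm | dead, let up |
| place_1 | 0.7 N/mm, still rising at 5.4 mm | dead, let up |
| place_4 | peak about 5.6 N, falling to 3.8 N at 5.9 mm, then ran down by itself | good, bottomed at 12 mm |

**Lever:** I pushed it until its end stop pushed back with about 5 N. Triangulated afterwards, its ball stood at box x = +34.9 mm, against +34 nominal for fully back.

**Last checks:**
- In the scene view, keys 1–3 look as tall as at the start, and key 4 stays down.
- The tape, pen and cookie pack shifted by at most about 0.2 px between the first and last scene pictures.
- The packet read 0.6 px. I took that as measurement noise, as the arm never came near it.
- The bell was checked only by eye.
- In the side view the dark blobs of keys 2 and 3 merged in the gripper's shadow, so the key heights there were checked only by eye.

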